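Bolt the lid of the battery charging box

ROBOT

A 7-joint arm with a two-finger parallel gripper is mounted at the origin on a cart in front of the work surface, level with it; the furniture and walls round the work are solid. World frame = base frame: x ahead of the robot, y to its left, z up, the work surface at z = 0. Lengths are in m, angles in degrees, forces in N, time in s.
With the tool pointing down it reaches from about 0.4 to 0.875 m from the base axis. Payload 6.5 kg.
Tool frame: the origin (TCP) lies between the finger pads; the fingertips stand 17 mm ahead of it and the grasp point (between the pads) lies 2 mm behind it; z points along the fingers, y is the line along which they close (so a half turn about z gives the same grasp; the last joint's range is limited). The gripper opens to 85 mm and grips with 20 to 120 N. Pads are 22 mm wide; open, the fingers measure 114 mm over their backs; the gripper's body (76 mm by 85 mm) begins 54 mm behind the grasp point. The pads swing forward as they close: fully open they stand 13 mm farther back than shut.
Start: joints at [-67.449, 30.733, -0.252, 88.115, 0.149, 61.152, -4.079], TCP at [0.288, 0.582, 0.248] pointing down, gripper open.
Joint ranges: [-154.64, 154.64], [-21.42, 123.67], [-72.66, 72.17], [13.99, 137.28], [-74.86, 254.86], [10.95, 109.41], [-158.01, 158.01]. Speed limits (degrees/s): [136.94, 136.94, 180, 180, 180, 180, 180].

INTERFACE

Orientations are given as a 3x3 rotation matrix whose columns are the frame's x, y, z axes.
In Python, from cell import manip gives the robot as it stands. The module is installed in compiled form; this text tells all that it offers.
- The arm moves only by the tool jog_arm, never from a script. Its argument "moves" is a list of rows, each a list of 7 numbers: the shift along the tool's x, y, z in cm, then the turn, a rotation vector about the tool's x, y, z in degrees, then the closure, from -1 (fully open) to 1 (shut), so that 0 is half open. A call has 1 to 12 rows; each row shifts and turns the commanded pose from where the row before left it, along the tool's axes as they then stand; what a row does not reach is not made up. A row lasts 1/8 s, in which the tool goes at most 62.5 mm and 10.7 degrees, less where a joint would pass 70% of its speed; a pose out of reach is approached as far as the arm can. A call is refused whole if a number of a shift passes 6.25 or a number of a turn 10.7, either way. A call with a gripper value outside its range is refused whole. The fingers move at their own pace and stop on an object; "force" is the grip in N (left out, the last holds). Time passes only in rows, so rows that do not move let the fingers close. It gives the time, the measured TCP pose, the force, the opening and the grip force at its end, in the units of the state.
- manip.state(): the state, without advancing time (a new reading comes with each control period).
- manip.grab_frame(name): name is "side" or "top"; returns the picture (420x560x3 uint8, red, green, blue); there is no depth.
- manip.get_calibration(name): a dict with "K" (3x3 intrinsics, pixels), "R" (3x3) and "t" (3): a world point X has camera coordinates R X + t. Camera axes: x right, y down, z forward; pixel columns grow to the right and rows downward; lengths in m; the calibration is good to about 2 mm. A picture is of the moment at which its call begins. get_calibration takes no time and is no camera call.
- manip.hand_in(): hands the job in; it is judged then, once.
The state is a dict: "clock": time; "joint_positions": joint angles; "qvel": joint speeds; "joint_torque": joint torques, N m; "ee_pos": TCP position; "tcp_rot": TCP orientation; "force": force on the tool from outside, world axes, zero at the start; "torque": the same for the moment, N m; "gripper_width": finger opening in m; "grasp_force": force on a finger pad.
Only numpy, scipy, OpenCV 4.12 (cv2) and the standard library are available. Lean on these libraries where they do the work, as an engineer would, in place of code of your own. Each camera call takes 0.05 s, during which the arm holds its last target. There are 200 camera calls.

TASK

The steel battery charging box must be bolted before its charger is switched on. Press the lid down on its springy seal until the barrel bolt lines up with the keep on the box's side, slide the bolt through the keep all the way to its stop, then turn its ball handle down over the front of the box, fully into the notch, and let go. Ease the bolt home by feel rather than ramming or forcing it, and do not push the other things on the desk about.

Things in the scene. Friction and masses are not known exactly. Their poses are not given: they have to be found in the camera images.
- charge_box: Grey sheet-steel box, fixed, 180 x 260 x 95 mm high with its lid. Origin: middle of its underside, on the desk; x from its front (towards the robot) to the hinges at its rear, y to its left, z up. The bolt lies on the lid along the front edge (edge at x -97 mm): rod parallel to y at x -66 mm, 16 mm above the lid's top, shooting right (-y) through collars 25 mm tall. Free space before the front.
- keep_hole (a point): Average place of the mouth of the keep's hole, 111 mm above the desk, on the near face of the keep: a bored steel bracket on the box's right side, standing up past the lid's edge. Hole 16 mm wide, 12 mm deep along y, open at both ends. The real hole is up to 2 mm higher or lower than this point (its screw slots allow that); the difference is not reported: feel for it.
- bolt_rod: The bolt's steel rod, 12 mm in diameter, 177 mm long, with a hemispherical nose. Origin on its axis; the nose tip is 131 mm and the handle 30 mm to the right of it (-y). Axes as the box's; it rises, falls and tips slightly with the lid.
- stem: The handle: an 8 mm steel stem with a black ball at its end. Origin on the rod's axis; its z axis points along the stem to the ball, y along the rod as the box's y. Pressing the stem against the stop, the rail or the notch with more than 15 N is forcing it.
- ball (a point): Centre of the black ball, 18 mm in diameter, at the end of the bolt's handle, 40 mm from the rod's axis on an 8 mm stem. It is the place to grip or push, also for pressing the lid down; the jaws can take it across y. A tight pinch does not let the ball turn between the fingers; pushing it with shut fingers does. When level it stands 9 mm out past the lid's front edge.
- lid (a joint): Lid angle (rad) about a hinge along the box's y axis at x +94 mm, 90 mm above the desk. Starts near 0.050, proud on its rubber seal, the rod 8 mm above keep_hole; 0: rod level with keep_hole; least -0.02. The seal pushes back about 1.2 N per mm at the rod: some 10 N down on the bolt line it up, and when less than 4 mm off the round nose finds its own way in. Unbolted it springs up again.
- bolt (a joint): How far the bolt is slid to the right (m). Starts at 0 to 0.006; the nose touches the keep at 0.010 and is through at 0.022. Dry friction 2.5 N, up to 8 N under the seal's load. It stops where the handle's stem meets the stop collar, at 0.026 to 0.046: the catch (rail, notch, stop) has slotted screw holes; its true place is not reported: feel for it. Over 30 N at the keep is forcing it.
- handle (a joint): Angle of the handle about the rod (rad): 0 straight up, growing as it turns to the box's front and down; starts at -0.15 to 0.4 and stays where left; 1.57 is level. A rail along the front of the rod stops it near 0.95 except at the notch, a gap in the rail right beside the stop collar: with the bolt within 1.5 mm of its stop the stem goes down to about 1.6.
- notch (a point): Average place of the stem in the notch of the rail when the bolt is at its stop, at the height of the rod's axis, 16 mm above the lid's top, moving with the lid. The real notch lies up to 10 mm to either side along y, with the stop. The rail's top is 6 mm above the rod's axis, its outer face 18 mm in front of the axis.
- cell_0: bystander: a black and cream cylindrical battery cell, 36 x 48 x 14 mm, lying in front of the box
- cell_1: bystander: a green and cream battery cell, 29 x 50 x 14 mm, lying in front of the box
- charger_brick: bystander: a beige charger block, 43 x 34 x 32 mm, standing left of the box
- screw_tin: bystander: a round tin with a red-brown lid, 64 mm across, 24 mm high
- solder_reel: bystander: a small reel of solder wire, 69 x 59 x 33 mm, at the right

How it is judged (in metres and radians):
On the way, in this order (a step that is already met when the one before it is completed fails the run):
1. the bolt's nose is in the keep with the lid pressed down (value of joint bolt above 0.018 m and value of joint lid below 0.036 rad), for 0.1 s.
2. the handle is down in its notch with the bolt home (value of joint bolt above 0.024 m and value of joint handle above 1.35 rad), for 0.2 s.
At the end, for the whole second after the job is handed in: the bolt is home (slid at least 24 mm, its nose through the keep), its handle lies down in the notch (at least 1.35 rad from upright), the lid is held down on its seal by the bolt (lid angle under 0.036 rad), and all is at rest (all of step 2 and value of joint lid below 0.036 rad and linear speed of bolt_rod below 0.02 m/s); the robot touches nothing.
It fails at once if the bolt is rammed against the keep with more than 30 N (contact force between bolt_rod and charge_box above 30 N).
It fails at once if the handle is forced against the stop, the rail or the notch with more than 15 N (contact force between stem and charge_box above 15 N).
It fails at once if one of the other things on the desk is pushed more than 20 mm (distance of any of cell_0, cell_1, charger_brick, screw_tin, solder_reel from where it was at the start of the episode above 0.02 m).
It also fails if it takes over 64 s, if anything falls off the work surface, if the arm or the gripper's body presses on something with over 40 N, if the wrist force passes 120 N, or if a joint passes its speed limit or range.

## Working session

There is one attempt and no reset: what is moved stays moved. The work goes in short steps, Python scripts to look and compute and a tool call to move; the robot and the scene stay as the last step left them, time stands still between calls to the robot, and variables do not carry over. Pictures are saved under pics/ and viewed, at most 10 in all, crops included, and the job is handed in when it is done.

Besides the shell and the picture viewer there is one more tool, called as a command line: name --pt "numbers of a row" for each row, then --argument value for the rest. jog_arm: Moves the arm, as the interface text tells. Its arguments: {"type":"object","properties":{"moves":{"type":"array"},"force":{"type":"number"}},"required":["moves"]}

```bash
mkdir -p pics
python3 - <<'E'
from cell import manip
import cv2,numpy as np
for n in("side","top"):
    f=manip.grab_frame(n); cv2.imwrite(f"pics/{n}0.png",f[:,:,::-1]); c=manip.get_calibration(n); print(n,np.round(c["K"],1).tolist(),np.round(c["R"],3).tolist(),np.round(c["t"],3), "cam",np.round(-c["R"].T@c["t"],3))
s=manip.state();print({k:np.round(v,3).tolist() for k,v in s.items()})
E
```

```text
side [[519.0, 0.0, 274.7], [0.0, 519.0, 206.5], [0.0, 0.0, 1.0]] [[0.436, -0.9, -0.002], [-0.779, -0.376, -0.502], [0.451, 0.22, -0.865]] [-0.251  0.471  1.149] cam [-0.043 -0.302  1.23 ]
top [[461.8, 0.0, 275.7], [0.0, 461.8, 211.8], [0.0, 0.0, 1.0]] [[0.014, -1.0, 0.028], [-0.99, -0.018, -0.141], [0.141, -0.025, -0.99]] [-0.043  0.528  1.216] cam [ 0.351 -0.002  1.279]
{'clock': 0.1, 'joint_positions': [-67.45, 30.773, -0.254, 88.164, 0.148, 61.153, -4.079], 'qvel': [-0.016, -0.114, -0.026, -0.21, -0.062, 0.021, -0.003], 'joint_torque': [0.002, -58.456, 1.052, -25.978, 0.013, 0.005, 0.0], 'ee_pos': [0.288, 0.582, 0.248], 'tcp_rot': [[-0.896, 0.444, -0.001], [0.444, 0.896, -0.001], [-0.0, -0.002, -1.0]], 'force': [-0.039, -0.79, 0.194], 'torque': [-0.005, 0.013, -0.021], 'grasp_force': 0.0, 'gripper_width': 0.085}
```

View pics/side0.png

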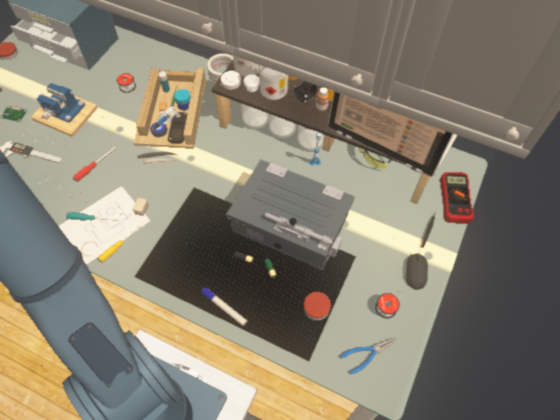

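View pics/top0.png

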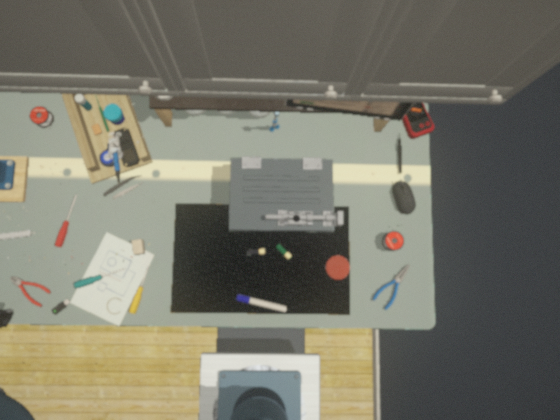

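The box sits near top pixel (282,195) with the bolt at about (300,217) and the ball near (296,218). In the side view the ball is near (293,221). I'll enlarge both.

Run:
```python
import cv2,numpy as np
a=cv2.imread("pics/side0.png")[155:270,220:365]; b=cv2.imread("pics/top0.png")[145:260,215:360]
r=lambda i:cv2.resize(i,None,fx=4.1,fy=4.1,interpolation=cv2.INTER_CUBIC)
g=lambda i:(255*(i/255.)**.6).astype('uint8')
cv2.imwrite("pics/c_side.png",g(r(a)));cv2.imwrite("pics/c_top.png",g(r(b)))
```

```text
(no output)
```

View pics/c_side.png

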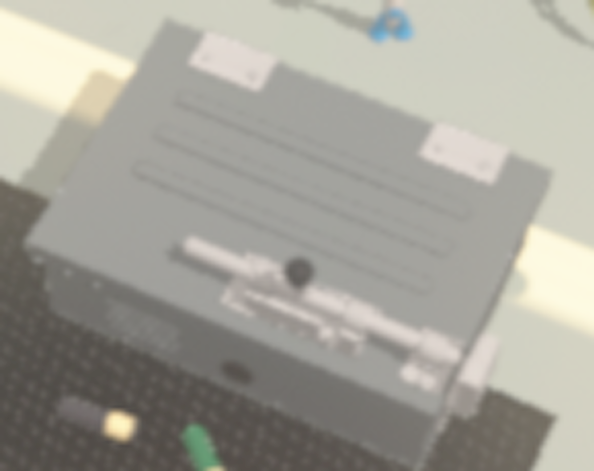

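View pics/c_top.png

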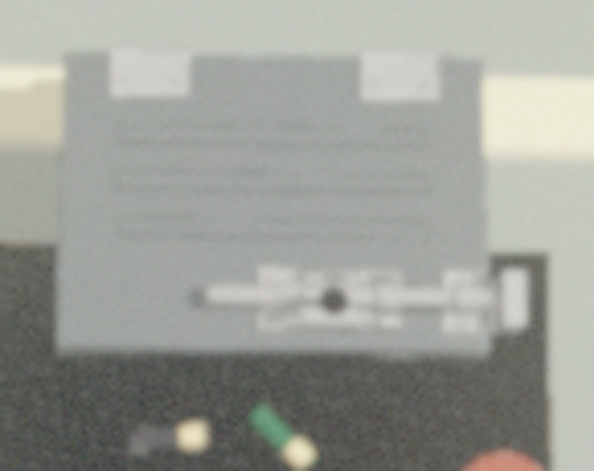

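Side crop: dark ball at (299,272), bolt running to the keep at about (480,370). Top crop: ball at (333,299), rod from (205,292) to (490,298), lid front edge from (57,352) to (490,355). Cells lie ahead at (170,440) and (285,435).

```bash
cat > h.py <<'E'
from cell import manip
import cv2,numpy as np
def ray(n,p):
    c=manip.get_calibration(n);R=np.array(c["R"]);o=-R.T@np.array(c["t"]);d=R.T@np.linalg.solve(np.array(c["K"]),[p[0],p[1],1]);return o,d/np.linalg.norm(d)
def onz(n,p,z):
    o,d=ray(n,p);return o+d*(z-o[2])/d[2]
def tri(p1,p2):
    A=np.zeros((3,3));b=np.zeros(3);L=[]
    for n,p in(("side",p1),("top",p2)):
        o,d=ray(n,p);M=np.eye(3)-np.outer(d,d);A+=M;b+=M@o;L.append((o,d))
    x=np.linalg.solve(A,b);return x,[np.linalg.norm(np.cross(x-o,d)) for o,d in L]
E
python3 - <<'E'
from h import *
def darkball(n,p):
    f=manip.grab_frame(n).astype(float).sum(2);u,v=map(int,p);w=f[v-5:v+6,u-5:u+6];m=np.clip(260-w,0,None)
    ys,xs=np.mgrid[v-5:v+6,u-5:u+6];print(n,w.astype(int)[::2,::2].tolist());return (m*xs).sum()/m.sum(),(m*ys).sum()/m.sum()
ps=darkball("side",(293,221));pt=darkball("top",(296,218));print(ps,pt)
x,e=tri(ps,pt);print("ball",x.round(4),np.round(e,4))
C=lambda u,v:(u/4.1+215-.4,v/4.1+145-.4)
for nm,p,z in [("lidFL",(57,352),.1),("lidFR",(490,355),.1),("lidRL",(65,52),.092),("lidRR",(480,60),.092),("rodL",(205,292),.119),("rodR",(490,298),.119),("keepN",(500,298),.115),("keepF",(528,298),.115),("c0b",(195,437),.01),("c0a",(135,441),.01),("c1a",(260,412),.01),("c1b",(302,456),.01),("colL",(262,300),.12),("railR",(400,322),.115),("railL",(265,328),.115)]:
    print(nm,onz("top",C(*p),z).round(4))
E
```

```text
side [[356, 355, 347, 342, 340, 325], [360, 279, 212, 240, 331, 351], [418, 182, 168, 174, 262, 350], [463, 197, 158, 167, 278, 351], [390, 300, 183, 258, 397, 392], [337, 350, 320, 426, 546, 522]]
top [[480, 460, 405, 404, 451, 493], [481, 428, 314, 325, 448, 501], [451, 319, 174, 181, 357, 506], [397, 289, 177, 172, 314, 440], [517, 470, 362, 356, 467, 505], [480, 474, 464, 463, 480, 490]]
(np.float64(292.4058931860037), np.float64(221.036832412523)) (np.float64(295.92601431980904), np.float64(217.9538583929992))
ball [ 0.4976 -0.0822  0.1598] [0.0017 0.0017]
lidFL [0.4691 0.0874 0.1   ]
lidFR [ 0.4718 -0.1837  0.1   ]
lidRL [0.6635 0.0884 0.092 ]
lidRR [ 0.6639 -0.1792  0.092 ]
rodL [ 0.506  -0.0042  0.119 ]
rodR [ 0.5054 -0.1809  0.119 ]
keepN [ 0.506  -0.1878  0.115 ]
keepF [ 0.5063 -0.2053  0.115 ]
c0b [0.4226 0.0006 0.01  ]
c0a [0.4193 0.0406 0.01  ]
c1a [ 0.44   -0.0427  0.01  ]
c1b [ 0.4111 -0.0711  0.01  ]
colL [ 0.5015 -0.0395  0.12  ]
railR [ 0.4899 -0.1254  0.115 ]
railL [ 0.4847 -0.0417  0.115 ]
```

jog_arm --pt "0 0 0 0 0 -8.8 -1" --pt "0 0 0 0 0 -8.8 -1" --pt "0 0 0 0 0 -8.8 -1"

```text
clock: 0.57
ee_pos: [0.2884, 0.5823, 0.248]
tcp_rot: [[-1.0, -0.006, -0.0], [-0.006, 1.0, -0.0], [0.0, -0.0, -1.0]]
force: [0.0, -0.1, -0.9]
gripper_width: 0.0854
grasp_force: 0.0
```

jog_arm --pt "-2.5 -5 0 0 0 0 0" --pt "-2.5 -5 0 0 0 0 0" --pt "-2.5 -5 0 0 0 0 0" --pt "-2.5 -5 0 0 0 0 0" --pt "-2.5 -5 0 0 0 0 0" --pt "-2.5 -5 0 0 0 0 0" --pt "-2 -5 0 0 0 0 0" --pt "-2 -5 0 0 0 0 0" --pt "-2 -5 0 0 0 0 0" --pt "0 -5 0 0 0 0 0" --pt "0 -5 0 0 0 0 0" --pt "0 -5 0 0 0 0 0"

```text
clock: 2.08
ee_pos: [0.4989, -0.0189, 0.2483]
tcp_rot: [[-1.0, -0.001, 0.0], [-0.001, 1.0, 0.0], [-0.0, 0.0, -1.0]]
force: [0.6, 0.7, -0.2]
gripper_width: 0.0425
grasp_force: 0.0
```

jog_arm --pt "0 -3.3 0 0 0 0 0" --pt "0 -3 0 0 0 0 0" --pt "0 0 3 0 0 0 0" --pt "0 0 3 0 0 0 0" --pt "0 0 1.5 0 0 0 0" --pt "0 0 1.1 0 0 0 0" --pt "0 0 0 0 0 0 0"

```text
clock: 2.95
ee_pos: [0.4991, -0.0802, 0.1621]
tcp_rot: [[-1.0, -0.001, -0.001], [-0.001, 1.0, -0.0], [0.001, -0.0, -1.0]]
force: [0.0, -0.2, 0.3]
gripper_width: 0.0428
grasp_force: 0.0
```

Run:
```python
from h import *
a=manip.grab_frame("side")[165:265,230:360];b=manip.grab_frame("top")[165:265,230:360]
i=np.hstack([a,b])[:,:,::-1];i=cv2.resize(i,None,fx=3,fy=3,interpolation=cv2.INTER_CUBIC);cv2.imwrite("pics/g1.png",(255*(i/255.)**.7).astype('uint8'))
```

```text
(no output)
```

View pics/g1.png

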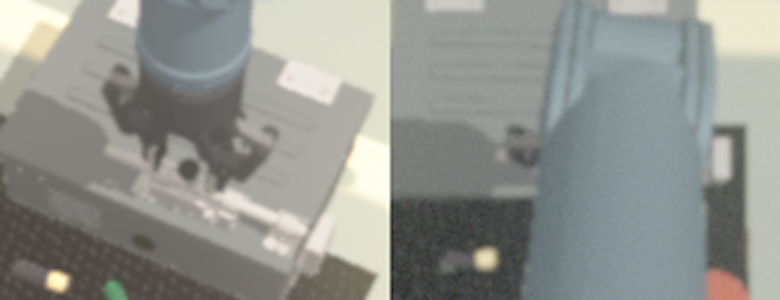

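The side crop shows the ball at (188,168), midway between the fingertips at (155,155) and (220,182). I'll pinch it.

jog_arm --pt "0 0 0 0 0 0 1" --pt "0 0 0 0 0 0 1" --pt "0 0 0 0 0 0 1" --pt "0 0 0 0 0 0 1" --pt "0 0 0 0 0 0 1" --force 40

```text
clock: 3.68
ee_pos: [0.4993, -0.0805, 0.1624]
tcp_rot: [[-1.0, -0.001, 0.0], [-0.001, 1.0, -0.0], [-0.0, -0.0, -1.0]]
force: [0.2, -1.7, 0.4]
gripper_width: 0.0151
grasp_force: 39.0
```

jog_arm --pt "0 0 0.2 0 0 0 1" --pt "0 0 0.2 0 0 0 1" --pt "0 0 0 0 0 0 1"

```text
clock: 4.05
ee_pos: [0.4988, -0.0805, 0.1583]
tcp_rot: [[-1.0, -0.001, -0.001], [-0.001, 1.0, -0.0], [0.001, -0.0, -1.0]]
force: [-2.1, -1.3, 6.2]
gripper_width: 0.0151
grasp_force: 39.3
```

Run:
```python
from h import *
a=manip.grab_frame("side")[175:265,245:365]
i=cv2.resize(a[:,:,::-1],None,fx=6,fy=6,interpolation=cv2.INTER_CUBIC);cv2.imwrite("pics/g2.png",(255*(i/255.)**.6).astype('uint8'))
```

```text
(no output)
```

View pics/g2.png

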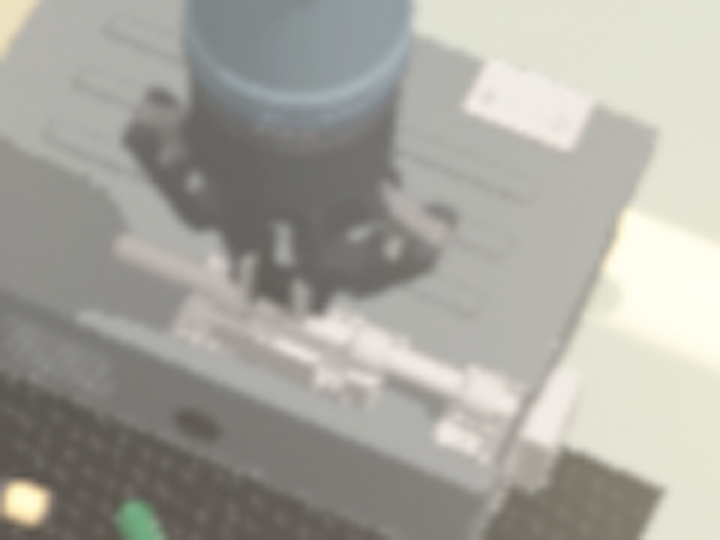

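The ball is held between the fingers near (272,290), and the seal pushes back about 1.5 N/mm. I'll press down to about 8 mm, then creep to the right.

jog_arm --pt "0 0 0.2 0 0 0 1" --pt "0 0 0.2 0 0 0 1" --pt "0 0 0 0 0 0 1"

```text
clock: 4.47
ee_pos: [0.499, -0.0805, 0.1547]
tcp_rot: [[-1.0, -0.001, -0.0], [-0.001, 1.0, -0.0], [0.0, -0.0, -1.0]]
force: [-2.8, -1.7, 10.4]
gripper_width: 0.0151
grasp_force: 39.6
```

jog_arm --pt "0 -0.1 0 0 0 0 1" --pt "0 -0.1 0 0 0 0 1" --pt "0 -0.1 0 0 0 0 1" --pt "0 -0.1 0 0 0 0 1"

```text
clock: 4.97
ee_pos: [0.4991, -0.083, 0.1548]
tcp_rot: [[-1.0, -0.002, -0.0], [-0.002, 1.0, 0.002], [0.0, 0.002, -1.0]]
force: [-3.5, 2.5, 10.6]
gripper_width: 0.0153
grasp_force: 39.6
```

jog_arm --pt "0 -0.1 0 0 0 0 1" --pt "0 -0.1 0 0 0 0 1" --pt "0 -0.1 0 0 0 0 1"

```text
clock: 5.35
ee_pos: [0.4991, -0.086, 0.1548]
tcp_rot: [[-1.0, -0.002, -0.0], [-0.002, 1.0, 0.002], [0.0, 0.002, -1.0]]
force: [-3.9, 3.3, 10.4]
gripper_width: 0.0148
grasp_force: 39.6
```

jog_arm --pt "0 -0.1 0 0 0 0 1" --pt "0 -0.1 0 0 0 0 1" --pt "0 -0.1 0 0 0 0 1"

```text
clock: 5.72
ee_pos: [0.4991, -0.089, 0.1548]
tcp_rot: [[-1.0, -0.002, -0.0], [-0.002, 1.0, 0.002], [0.0, 0.002, -1.0]]
force: [-3.3, 2.5, 10.5]
gripper_width: 0.015
grasp_force: 39.6
```

jog_arm --pt "0 -0.1 0 0 0 0 1" --pt "0 -0.1 0 0 0 0 1"

```text
clock: 5.98
ee_pos: [0.4991, -0.091, 0.1548]
tcp_rot: [[-1.0, -0.002, -0.0], [-0.002, 1.0, 0.002], [0.0, 0.002, -1.0]]
force: [-3.0, 2.1, 9.6]
gripper_width: 0.015
grasp_force: 39.6
```

jog_arm --pt "0 -0.1 0 0 0 0 1" --pt "0 -0.1 0 0 0 0 1"

```text
clock: 6.22
ee_pos: [0.4991, -0.093, 0.1548]
tcp_rot: [[-1.0, -0.002, -0.0], [-0.002, 1.0, 0.002], [0.0, 0.002, -1.0]]
force: [-3.2, 1.8, 10.4]
gripper_width: 0.0151
grasp_force: 39.6
```

jog_arm --pt "0 -0.1 0 0 0 0 1" --pt "0 -0.1 0 0 0 0 1"

```text
clock: 6.48
ee_pos: [0.4991, -0.095, 0.1548]
tcp_rot: [[-1.0, -0.002, -0.0], [-0.002, 1.0, 0.002], [0.0, 0.002, -1.0]]
force: [-2.9, 3.1, 10.3]
gripper_width: 0.015
grasp_force: 39.6
```

jog_arm --pt "0 -0.1 0 0 0 0 1" --pt "0 -0.1 0 0 0 0 1"

```text
clock: 6.72
ee_pos: [0.4992, -0.097, 0.1548]
tcp_rot: [[-1.0, -0.002, -0.0], [-0.002, 1.0, 0.002], [0.0, 0.002, -1.0]]
force: [-2.8, 2.5, 9.8]
gripper_width: 0.0152
grasp_force: 39.6
```

jog_arm --pt "0 -0.1 0 0 0 0 1" --pt "0 -0.1 0 0 0 0 1"

```text
clock: 6.98
ee_pos: [0.4992, -0.099, 0.1548]
tcp_rot: [[-1.0, -0.002, -0.0], [-0.002, 1.0, 0.002], [0.0, 0.002, -1.0]]
force: [-2.6, 1.6, 10.1]
gripper_width: 0.015
grasp_force: 39.6
```

jog_arm --pt "0 -0.1 0 0 0 0 1" --pt "0 -0.1 0 0 0 0 1"

```text
clock: 7.22
ee_pos: [0.4992, -0.1011, 0.1548]
tcp_rot: [[-1.0, -0.002, -0.0], [-0.002, 1.0, 0.002], [0.0, 0.002, -1.0]]
force: [-3.3, 2.7, 10.7]
gripper_width: 0.015
grasp_force: 39.6
```

jog_arm --pt "0 -0.05 0 0 0 0 1" --pt "0 -0.05 0 0 0 0 1"

```text
clock: 7.48
ee_pos: [0.4992, -0.102, 0.1548]
tcp_rot: [[-1.0, -0.002, -0.0], [-0.002, 1.0, 0.002], [0.0, 0.002, -1.0]]
force: [-3.4, 2.6, 10.3]
gripper_width: 0.0153
grasp_force: 39.6
```

jog_arm --pt "0 -0.05 0 0 0 0 1" --pt "0 -0.05 0 0 0 0 1"

```text
clock: 7.72
ee_pos: [0.4992, -0.103, 0.1548]
tcp_rot: [[-1.0, -0.002, -0.0], [-0.002, 1.0, 0.002], [0.0, 0.002, -1.0]]
force: [-2.4, 2.2, 9.6]
gripper_width: 0.0148
grasp_force: 39.6
```

jog_arm --pt "0 -0.05 0 0 0 0 1" --pt "0 -0.05 0 0 0 0 1"

```text
clock: 7.98
ee_pos: [0.4992, -0.104, 0.1548]
tcp_rot: [[-1.0, -0.002, -0.0], [-0.002, 1.0, 0.002], [0.0, 0.002, -1.0]]
force: [-2.2, 2.5, 10.5]
gripper_width: 0.015
grasp_force: 39.6
```

jog_arm --pt "0 -0.05 0 0 0 0 1" --pt "0 -0.05 0 0 0 0 1"

```text
clock: 8.22
ee_pos: [0.4992, -0.105, 0.1548]
tcp_rot: [[-1.0, -0.002, -0.0], [-0.002, 1.0, 0.002], [0.0, 0.002, -1.0]]
force: [-3.8, 2.4, 11.5]
gripper_width: 0.0153
grasp_force: 39.6
```

jog_arm --pt "0 -0.05 0 0 0 0 1" --pt "0 -0.05 0 0 0 0 1"

```text
clock: 8.48
ee_pos: [0.4992, -0.1061, 0.1548]
tcp_rot: [[-1.0, -0.002, -0.0], [-0.002, 1.0, 0.002], [0.0, 0.002, -1.0]]
force: [-3.3, 3.4, 11.2]
gripper_width: 0.0149
grasp_force: 39.6
```

jog_arm --pt "0 -0.05 0 0 0 0 1" --pt "0 -0.05 0 0 0 0 1"

```text
clock: 8.72
ee_pos: [0.4992, -0.1071, 0.1548]
tcp_rot: [[-1.0, -0.002, -0.0], [-0.002, 1.0, 0.002], [0.0, 0.002, -1.0]]
force: [-2.2, 2.6, 10.6]
gripper_width: 0.0151
grasp_force: 39.6
```

jog_arm --pt "0 -0.05 0 0 0 0 1" --pt "0 -0.05 0 0 0 0 1"

```text
clock: 8.98
ee_pos: [0.4992, -0.1078, 0.1548]
tcp_rot: [[-1.0, -0.002, -0.0], [-0.002, 1.0, 0.002], [0.0, 0.002, -1.0]]
force: [-2.9, 4.2, 9.8]
gripper_width: 0.0151
grasp_force: 39.7
```

jog_arm --pt "0 -0.05 0 0 0 0 1" --pt "0 -0.05 0 0 0 0 1"

```text
clock: 9.22
ee_pos: [0.4992, -0.108, 0.1547]
tcp_rot: [[-1.0, -0.002, -0.0], [-0.002, 1.0, 0.003], [0.0, 0.003, -1.0]]
force: [-3.5, 6.7, 9.8]
gripper_width: 0.0149
grasp_force: 39.7
```

jog_arm --pt "0 -0.05 0 0 0 0 1" --pt "0 0 0 0 0 0 1"

```text
clock: 9.48
ee_pos: [0.4992, -0.108, 0.1547]
tcp_rot: [[-1.0, -0.003, -0.001], [-0.003, 1.0, 0.003], [0.001, 0.003, -1.0]]
force: [-3.0, 6.4, 10.6]
gripper_width: 0.0151
grasp_force: 39.7
```

jog_arm --pt "0 -0.05 0 0 0 0 1" --pt "0 -0.05 0 0 0 0 1" --pt "0 0 0 0 0 0 1"

```text
clock: 9.85
ee_pos: [0.4992, -0.1082, 0.1546]
tcp_rot: [[-1.0, -0.003, -0.001], [-0.003, 1.0, 0.004], [0.001, 0.004, -1.0]]
force: [-3.3, 8.4, 10.1]
gripper_width: 0.0151
grasp_force: 39.7
```

jog_arm --pt "0 0.1 0 0 0 0 1" --pt "0 0.1 0 0 0 0 1" --pt "0 0 -0.1 0 0 0 1" --pt "0 0 -0.1 0 0 0 1" --pt "0 0 -0.1 0 0 0 1" --pt "0 0 0 0 0 0 1"

```text
clock: 10.6
ee_pos: [0.4998, -0.1079, 0.1577]
tcp_rot: [[-1.0, -0.002, 0.001], [-0.002, 1.0, 0.002], [-0.001, 0.002, -1.0]]
force: [-1.3, 3.2, 8.3]
gripper_width: 0.0152
grasp_force: 39.5
```

jog_arm --pt "0 0 0 0 0 0 0" --pt "0 0 0 0 0 0 0" --pt "0 0 0 0 0 0 0" --pt "0 0 -2 0 0 0 0" --pt "0 0 -3 0 0 0 0" --pt "-3 0 0 0 0 0 1" --pt "-6 0 0 0 0 0 1" --pt "-6 0 0 0 0 0 1" --pt "0 0 0 0 0 0 1"

```text
clock: 11.72
ee_pos: [0.6525, -0.1086, 0.2061]
tcp_rot: [[-1.0, -0.003, 0.001], [-0.003, 1.0, 0.0], [-0.001, 0.0, -1.0]]
force: [-0.5, -0.1, 0.5]
gripper_width: -0.0002
grasp_force: 0.0
```

Run:
```python
from h import *
a=manip.grab_frame("side")[165:265,230:360];b=manip.grab_frame("top")[165:265,230:360]
i=np.hstack([a,b])[:,:,::-1];i=cv2.resize(i,None,fx=3,fy=3,interpolation=cv2.INTER_CUBIC);cv2.imwrite("pics/g3.png",(255*(i/255.)**.6).astype('uint8'))
```

```text
(no output)
```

View pics/g3.png

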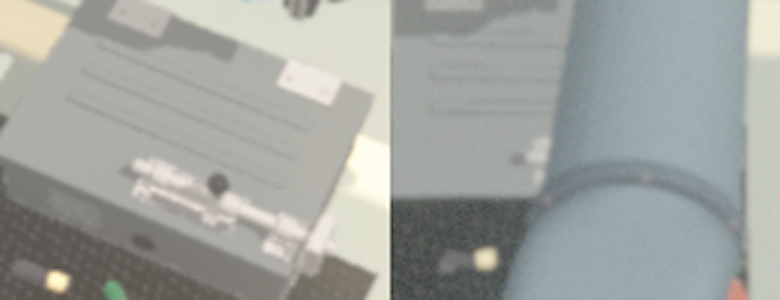

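The rod's nose now goes through the keep, and the ball is at side crop (218,184), full-frame (302.7,226.3).

Run:
```python
from h import *
for dv in (0,-.4):
  o,d=ray("side",(302.6+dv,226.2+dv));x=o+d*(-.108-o[1])/d[1];print(x.round(4))
```

```text
[ 0.5043 -0.108   0.1445]
[ 0.5013 -0.108   0.1517]
```

jog_arm --pt "6 0 0 0 0 0 1" --pt "5 0 1 0 0 0 1" --pt "0.7 0 2 0 0 0 1" --pt "0 0 1.5 0 0 0 1" --pt "0 0 0 0 0 0 1"

```text
clock: 12.45
ee_pos: [0.5316, -0.1097, 0.1616]
tcp_rot: [[-1.0, -0.001, -0.002], [-0.001, 1.0, 0.0], [0.002, 0.0, -1.0]]
force: [-0.3, 0.6, -0.1]
gripper_width: -0.0001
grasp_force: 0.0
```

jog_arm --pt "0.6 0 0 0 0 0 1" --pt "0.6 0 0 0 0 0 1" --pt "0.4 0 0 0 0 0 1" --pt "0 0 0 0 0 0 1"

```text
clock: 12.95
ee_pos: [0.5161, -0.1098, 0.1626]
tcp_rot: [[-1.0, -0.001, 0.0], [-0.001, 1.0, -0.0], [-0.0, -0.0, -1.0]]
force: [0.2, 0.2, 0.1]
gripper_width: 0.0002
grasp_force: 0.0
```

jog_arm --pt "0.3 0 0.1 0 0 0 1" --pt "0.3 0 0.1 0 0 0 1" --pt "0.3 0 0.1 0 0 0 1" --pt "0.2 0 0.1 0 0 0 1" --pt "0 0 0 0 0 0 1"

```text
clock: 13.58
ee_pos: [0.5047, -0.1098, 0.1581]
tcp_rot: [[-1.0, -0.001, -0.001], [-0.001, 1.0, 0.0], [0.001, 0.0, -1.0]]
force: [0.7, 0.5, 0.3]
gripper_width: -0.0002
grasp_force: 0.1
```

jog_arm --pt "0.3 0 0.1 0 0 0 1" --pt "0.3 0 0.1 0 0 0 1" --pt "0.3 0 0.1 0 0 0 1" --pt "0 0 0 0 0 0 1"

```text
clock: 14.08
ee_pos: [0.496, -0.1099, 0.1552]
tcp_rot: [[-1.0, -0.001, -0.0], [-0.001, 1.0, -0.0], [0.0, -0.0, -1.0]]
force: [2.0, 0.3, -1.7]
gripper_width: -0.0005
grasp_force: 1.0
```

Run:
```python
from h import *
a=manip.grab_frame("side")[175:265,245:365]
i=cv2.resize(a[:,:,::-1],None,fx=6,fy=6,interpolation=cv2.INTER_CUBIC);cv2.imwrite("pics/g4.png",(255*(i/255.)**.6).astype('uint8'))
```

```text
(no output)
```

View pics/g4.png

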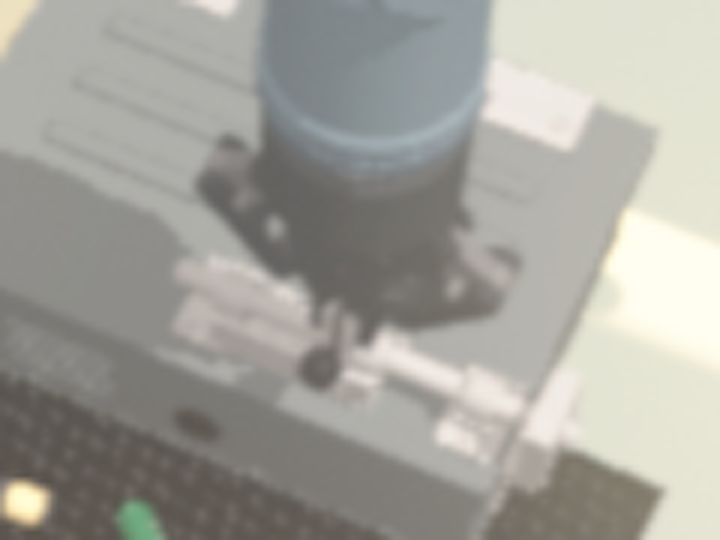

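The ball has swung forward to (320,368) in the crop and the fingertips are behind it. Next I'll lift, move over it, and press down.

jog_arm --pt "-0.3 0 0 0 0 0 1" --pt "0 0 -2 0 0 0 1" --pt "1.7 0 0 0 0 0 1" --pt "1.7 0.1 0 0 0 0 1" --pt "0 0 0.3 0 0 0 1" --pt "0 0 0.3 0 0 0 1" --pt "0 0 0 0 0 0 1"

```text
clock: 15.0
ee_pos: [0.4656, -0.1088, 0.169]
tcp_rot: [[-1.0, -0.001, -0.0], [-0.001, 1.0, -0.0], [0.0, -0.0, -1.0]]
force: [-0.7, 0.0, -1.0]
gripper_width: 0.0
grasp_force: 0.0
```

jog_arm --pt "0 0 0.2 0 0 0 1" --pt "0 0 0.2 0 0 0 1" --pt "0 0 0.2 0 0 0 1"

```text
clock: 15.38
ee_pos: [0.4638, -0.1088, 0.1631]
tcp_rot: [[-1.0, -0.001, -0.003], [-0.001, 1.0, 0.0], [0.003, 0.0, -1.0]]
force: [-6.0, 0.9, 7.3]
gripper_width: -0.0001
grasp_force: 4.5
```

jog_arm --pt "0 0 0.2 0 0 0 1" --pt "0 0 0.2 0 0 0 1"

```text
clock: 15.62
ee_pos: [0.4618, -0.1088, 0.1587]
tcp_rot: [[-1.0, -0.001, -0.007], [-0.001, 1.0, 0.001], [0.007, 0.001, -1.0]]
force: [-11.6, 0.6, 10.3]
gripper_width: -0.0001
grasp_force: 6.5
```

The contact pushes the tool back toward -x, so the fingertips are on the ball's front side. I'll lift off and look.

jog_arm --pt "0 0 -1 0 0 0 1" --pt "0 0 -3 0 0 0 1" --pt "-4 0 -2 0 0 0 1" --pt "-6 0 0 0 0 0 1" --pt "-4 0 0 0 0 0 1" --pt "0 0 0 0 0 0 1"

```text
clock: 16.38
ee_pos: [0.608, -0.108, 0.2193]
tcp_rot: [[-1.0, -0.003, 0.003], [-0.003, 1.0, -0.0], [-0.003, -0.0, -1.0]]
force: [-1.4, 0.4, 0.3]
gripper_width: -0.0001
grasp_force: 0.0
```

Run:
```python
from h import *
a=manip.grab_frame("side")
g=a.astype(int).sum(2)[212:245,285:318]
m=(g<260).astype('uint8');n,l,s,c=cv2.connectedComponentsWithStats(m);print([(s[i,4],(c[i]+[285,212]).round(1).tolist()) for i in range(1,n) if s[i,4]>8])
for i in range(1,n):
  if s[i,4]>8:
    o,d=ray("side",c[i]+[285,212]);print((o+d*(-.108-o[1])/d[1]).round(4))
    for th in np.arange(0,1.7,.1):
      P=np.array([.505-.04*np.sin(th),-.108,.113+.04*np.cos(th)]);print(round(th,1),np.linalg.norm(np.cross(P-o,d)).round(4),end=' ')
b=a[175:265,245:365];i=cv2.resize(b[:,:,::-1],None,fx=6,fy=6,interpolation=cv2.INTER_CUBIC);cv2.imwrite("pics/g5.png",(255*(i/255.)**.6).astype('uint8'))
```

```text
[(np.int32(35), [297.1, 238.4]), (np.int32(25), [287.8, 242.8])]
[ 0.4736 -0.108   0.1352]
0.0 0.036 0.1 0.0323 0.2 0.0284 0.3 0.0245 0.4 0.0206 0.5 0.0166 0.6 0.0126 0.7 0.0087 0.8 0.0049 0.9 0.0012 1.0 0.0023 1.1 0.0056 1.2 0.0087 1.3 0.0115 1.4 0.014 1.5 0.0161 1.6 0.018 [ 0.4186 -0.108   0.213 ]
0.0 0.0561 0.1 0.0524 0.2 0.0487 0.3 0.0449 0.4 0.0412 0.5 0.0375 0.6 0.0339 0.7 0.0305 0.8 0.0274 0.9 0.0247 1.0 0.0223 1.1 0.0205 1.2 0.0192 1.3 0.0185 1.4 0.0183 1.5 0.0185 1.6 0.019
```

View pics/g5.png

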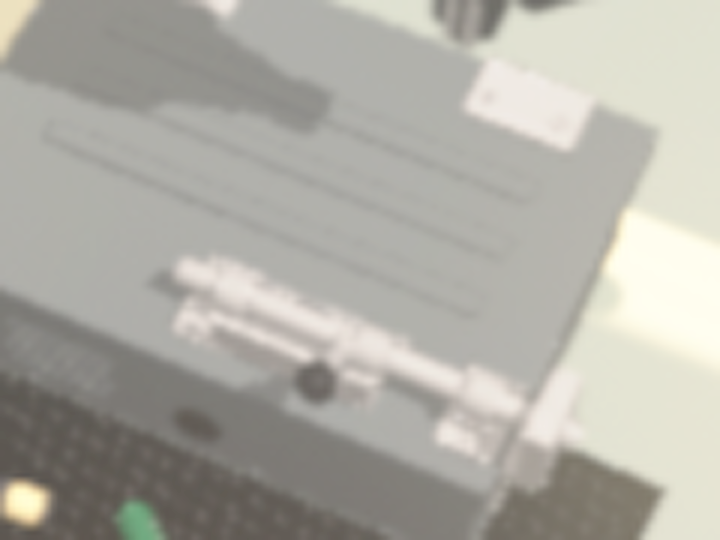

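The ball is at (317,382) in the crop, with θ about 0.93, x 0.474 and z 0.136. The stem sits right beside the stop collar. I'll press from directly above it, gently.

jog_arm --pt "6 0 0 0 0 0 1" --pt "5 0 2 0 0 0 1" --pt "2.4 0 2 0 0 0 1" --pt "0 0 1 0 0 0 1" --pt "0 0 0 0 0 0 1"

```text
clock: 17.05
ee_pos: [0.4716, -0.1088, 0.1694]
tcp_rot: [[-1.0, -0.001, 0.0], [-0.001, 1.0, -0.0], [-0.0, -0.0, -1.0]]
force: [-0.4, 0.6, -0.2]
gripper_width: 0.0002
grasp_force: 0.0
```

jog_arm --pt "0 0 0.2 0 0 0 1" --pt "0 0 0.1 0 0 0 1" --pt "0 0 0 0 0 0 1"

```text
clock: 17.42
ee_pos: [0.4716, -0.1088, 0.1664]
tcp_rot: [[-1.0, -0.001, 0.0], [-0.001, 1.0, -0.0], [-0.0, -0.0, -1.0]]
force: [-0.6, -0.8, 0.4]
gripper_width: -0.0002
grasp_force: 0.0
```

jog_arm --pt "0 0 0.1 0 0 0 1" --pt "0 0 0.1 0 0 0 1"

```text
clock: 17.68
ee_pos: [0.4712, -0.1088, 0.1643]
tcp_rot: [[-1.0, -0.001, 0.0], [-0.001, 1.0, -0.0], [-0.0, -0.0, -1.0]]
force: [0.6, 0.0, 0.1]
gripper_width: -0.0
grasp_force: 0.0
```

jog_arm --pt "0 0 0.1 0 0 0 1" --pt "0 0 0.05 0 0 0 1"

```text
clock: 17.92
ee_pos: [0.4711, -0.1088, 0.1627]
tcp_rot: [[-1.0, -0.001, -0.0], [-0.001, 1.0, 0.0], [0.0, 0.0, -1.0]]
force: [-0.1, 0.8, 0.4]
gripper_width: 0.0
grasp_force: 0.0
```

jog_arm --pt "0 0 0.1 0 0 0 1" --pt "0 0 0.1 0 0 0 1"

```text
clock: 18.18
ee_pos: [0.4704, -0.1088, 0.1607]
tcp_rot: [[-1.0, -0.001, -0.002], [-0.001, 1.0, 0.0], [0.002, 0.0, -1.0]]
force: [-4.3, 0.6, 4.6]
gripper_width: -0.0
grasp_force: 2.3
```

jog_arm --pt "0 0 0.1 0 0 0 1" --pt "0 0 0.1 0 0 0 1"

```text
clock: 18.42
ee_pos: [0.471, -0.1088, 0.1587]
tcp_rot: [[-1.0, -0.001, -0.0], [-0.001, 1.0, 0.0], [0.0, 0.0, -1.0]]
force: [-2.5, -0.3, 2.6]
gripper_width: 0.0001
grasp_force: 1.3
```

jog_arm --pt "0 0 0.1 0 0 0 1" --pt "0 0 0.05 0 0 0 1"

```text
clock: 18.68
ee_pos: [0.4712, -0.1089, 0.1572]
tcp_rot: [[-1.0, -0.001, 0.0], [-0.001, 1.0, -0.0], [-0.0, -0.0, -1.0]]
force: [-1.9, 0.2, 2.0]
gripper_width: -0.0
grasp_force: 1.2
```

jog_arm --pt "0 0 -1 0 0 0 1" --pt "-0.8 0 0 0 0 0 1" --pt "0 0 0.4 0 0 0 1" --pt "0 0 0.1 0 0 0 1" --pt "0 0 0.1 0 0 0 1" --pt "0 0 0.1 0 0 0 1" --pt "0 0 0 0 0 0 1"

```text
clock: 19.55
ee_pos: [0.479, -0.1088, 0.1602]
tcp_rot: [[-1.0, -0.001, -0.0], [-0.001, 1.0, 0.0], [0.0, 0.0, -1.0]]
force: [0.3, -0.5, -1.0]
gripper_width: 0.0002
grasp_force: 0.0
```

jog_arm --pt "0 0 0.1 0 0 0 1" --pt "0 0 0.1 0 0 0 1" --pt "0 0 0 0 0 0 1"

```text
clock: 19.92
ee_pos: [0.4791, -0.1088, 0.1582]
tcp_rot: [[-1.0, -0.001, -0.0], [-0.001, 1.0, 0.0], [0.0, 0.0, -1.0]]
force: [0.8, -0.7, -0.9]
gripper_width: 0.0001
grasp_force: 0.0
```

jog_arm --pt "0 0 0.1 0 0 0 1" --pt "0 0 0.1 0 0 0 1" --pt "0 0 0 0 0 0 1"

```text
clock: 20.3
ee_pos: [0.479, -0.1088, 0.1562]
tcp_rot: [[-1.0, -0.001, -0.0], [-0.001, 1.0, 0.0], [0.0, 0.0, -1.0]]
force: [-0.1, -0.3, 1.1]
gripper_width: 0.0002
grasp_force: 0.4
```

jog_arm --pt "0 0 0.1 0 0 0 1" --pt "0 0 0.1 0 0 0 1" --pt "0 0 0 0 0 0 1"

```text
clock: 20.68
ee_pos: [0.4791, -0.1088, 0.1542]
tcp_rot: [[-1.0, -0.001, -0.0], [-0.001, 1.0, -0.0], [0.0, -0.0, -1.0]]
force: [0.3, 0.0, 0.9]
gripper_width: -0.0005
grasp_force: 0.3
```

jog_arm --pt "0 0 0.1 0 0 0 1" --pt "0 0 0.1 0 0 0 1" --pt "0 0 0 0 0 0 1"

```text
clock: 21.05
ee_pos: [0.4792, -0.1088, 0.1522]
tcp_rot: [[-1.0, -0.001, -0.0], [-0.001, 1.0, -0.0], [0.0, -0.0, -1.0]]
force: [-0.0, 0.4, 1.4]
gripper_width: -0.0001
grasp_force: 0.3
```

jog_arm --pt "0.1 0 0.1 0 0 0 1" --pt "0.1 0 0.1 0 0 0 1" --pt "0.1 0 0.1 0 0 0 1" --pt "0.1 0 0.1 0 0 0 1" --pt "0 0 0 0 0 0 1"

```text
clock: 21.68
ee_pos: [0.4749, -0.1088, 0.1482]
tcp_rot: [[-1.0, -0.001, -0.0], [-0.001, 1.0, 0.0], [0.0, 0.0, -1.0]]
force: [0.1, 0.6, -0.4]
gripper_width: 0.0
grasp_force: 0.1
```

jog_arm --pt "0.1 0 0.1 0 0 0 1" --pt "0.1 0 0.1 0 0 0 1" --pt "0.1 0 0.1 0 0 0 1" --pt "0 0 0.1 0 0 0 1" --pt "0 0 0 0 0 0 1"

```text
clock: 22.3
ee_pos: [0.4718, -0.1088, 0.1441]
tcp_rot: [[-1.0, -0.001, -0.001], [-0.001, 1.0, 0.0], [0.001, 0.0, -1.0]]
force: [-0.5, -0.1, 0.6]
gripper_width: 0.0002
grasp_force: 0.1
```

jog_arm --pt "0 0 0.1 0 0 0 1" --pt "0 0 0.1 0 0 0 1" --pt "0 0 0.1 0 0 0 1"

```text
clock: 22.68
ee_pos: [0.472, -0.1088, 0.1412]
tcp_rot: [[-1.0, -0.001, -0.0], [-0.001, 1.0, 0.0], [0.0, 0.0, -1.0]]
force: [-0.4, 0.5, 0.2]
gripper_width: 0.0003
grasp_force: 0.4
```

jog_arm --pt "0 0 0.1 0 0 0 1" --pt "0 0 0.1 0 0 0 1"

```text
clock: 22.92
ee_pos: [0.4722, -0.1088, 0.1392]
tcp_rot: [[-1.0, -0.001, 0.0], [-0.001, 1.0, -0.0], [-0.0, -0.0, -1.0]]
force: [-0.4, 0.7, 0.6]
gripper_width: -0.0
grasp_force: 0.4
```

jog_arm --pt "0 0 0.1 0 0 0 1" --pt "0 0 0 0 0 0 1"

```text
clock: 23.18
ee_pos: [0.4721, -0.1088, 0.1383]
tcp_rot: [[-1.0, -0.001, -0.0], [-0.001, 1.0, 0.0], [0.0, 0.0, -1.0]]
force: [-1.1, 0.1, 1.8]
gripper_width: 0.0002
grasp_force: 0.9
```

jog_arm --pt "0 0 0.1 0 0 0 1" --pt "0 0 0 0 0 0 1"

```text
clock: 23.42
ee_pos: [0.4721, -0.1088, 0.1375]
tcp_rot: [[-1.0, -0.001, -0.0], [-0.001, 1.0, 0.0], [0.0, 0.0, -1.0]]
force: [-2.8, 0.7, 5.2]
gripper_width: -0.0001
grasp_force: 2.7
```

The handle has bottomed out at TCP z 0.1375. I'll lift away and check.

jog_arm --pt "0 0 -1 0 0 0 1" --pt "0 0 -4 0 0 0 1" --pt "-4 0 -2 0 0 0 1" --pt "-6 0 0 0 0 0 1" --pt "-4 0 0 0 0 0 1" --pt "0 0 0 0 0 0 1"

```text
clock: 24.18
ee_pos: [0.6147, -0.108, 0.2075]
tcp_rot: [[-1.0, -0.003, 0.002], [-0.003, 1.0, -0.0], [-0.002, -0.0, -1.0]]
force: [-1.2, 1.4, -0.9]
gripper_width: 0.0
grasp_force: 0.0
```

Run:
```python
from h import *
a=manip.grab_frame("side")
g=a.astype(int).sum(2)[225:255,283:315]
m=(g<230).astype('uint8');n,l,s,c=cv2.connectedComponentsWithStats(m);print([(s[i,4],(c[i]+[283,225]).round(1).tolist()) for i in range(1,n) if s[i,4]>8])
for th in (.93,1.35,1.57):
  C=manip.get_calibration("side");p=C["K"]@(C["R"]@np.array([.505-.04*np.sin(th),-.108,.113+.04*np.cos(th)])+C["t"]);print(th,(p[:2]/p[2]).round(1))
b=a[175:265,245:365];i=cv2.resize(b[:,:,::-1],None,fx=6,fy=6,interpolation=cv2.INTER_CUBIC);cv2.imwrite("pics/g6.png",(255*(i/255.)**.6).astype('uint8'))
```

```text
[(np.int32(198), [291.4, 248.5])]
0.93 [297.  238.3]
1.35 [295.5 243.6]
1.57 [295.2 245.5]
```

View pics/g6.png

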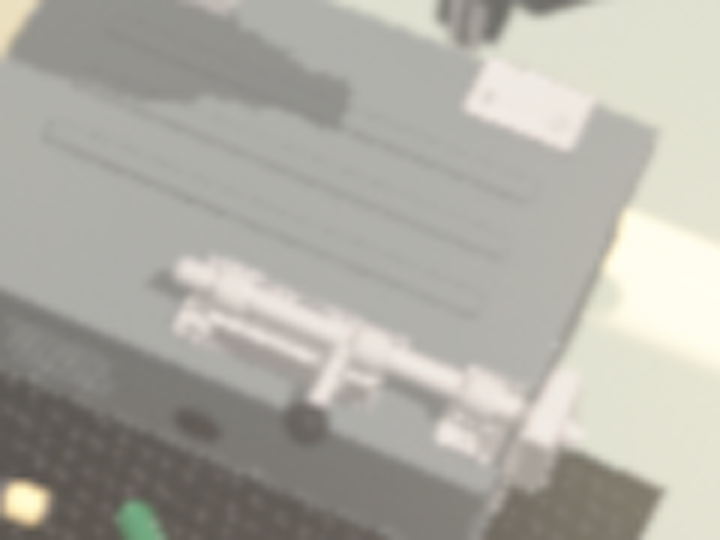

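The picture shows the stem lying in the notch and the ball at crop (307,425), full-frame (296,246). Level predicts (295,245.5). The rod is through the keep, so I'm handing in.

```bash
python3 -c "
from cell import manip
print(manip.hand_in())"
```

```text
the job is handed in; nothing more can be done
None
```

The box is bolted and the job is handed in: the bolt was felt home against its stop, and the last picture shows the handle level in the notch and the gripper clear; no verdict came back.

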